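Put the rinsed dispenser bottle on the folding drying stand

TASK

The empty dispenser bottle lying on the table has just been rinsed and has to drain. Swing the folded peg of the drying stand fully upright, then turn the bottle upside down over that peg and lower it until the rim of its neck rests on the peg's collar; only then let go, so that it stays there, straight and mouth down. Leave the bottle that already drains on the other peg in its place.

Things in the scene. Friction and masses are not known exactly. Their poses are not given: they have to be found in the camera images.
- stand: grey drying stand: fixed tray 310 x 150 mm, floor 8 mm above the table (thin ribs to 10 mm), rim 12 mm high. Origin on the table straight below the folding peg's hinge; x along the tray, away from the folded peg; tray from -130 to +180 mm in x, +-75 mm in y. A second peg of the same kind stands fixed upright at x = +140 mm
- peg (a joint): angle of the stand's folding peg (rad): 0 = folded down, lying level, 1.571 = upright at its stop. The hinge is stiff: the peg stays where it is left; turning it takes about 0.1 N m. It is an aluminium rod 14 mm thick with a round tip, 110 mm from hinge axis to tip; a black collar 42 mm across, 5 mm thick, sits near its root. It starts folded or lifted up to 0.4
- hinge (a point): middle of the folding peg's hinge axis, 36 mm above the table. z up, y = the level hinge axis; the folded peg points along -x and swings up in the x-z plane. Two cheeks, 31 mm wide over all, hold the hinge and end 46 mm above the table. Under the folded peg, 100 to 108 mm from the hinge, is a forked rest 18 mm wide, up to 25 mm high
- peg_seat (a point): centre of the upper face of the folding peg's collar, where the bottle's rim comes to rest: on the peg's axis, 22 mm from the hinge axis (58 mm above the table when the peg is upright); it moves with the peg
- peg_tip (a point): end of the folding peg's round tip, 110 mm from the hinge axis (146 mm above the table when the peg is upright); it moves with the peg
- bottle_center (a point): centre, half-way along its axis, of the empty white bottle lying on the table, pump taken off. 150 mm long: hollow square body 54 x 54 mm (75 mm behind to 35 mm ahead of this point), shoulder 15 mm, round neck 31 mm across (bead 36 mm), 25 mm long, bore 24 mm wide; a peg can go in 140 mm. Weighs 50 to 100 g. x points along it to its mouth, z up as it lies, 27 mm above the table
- bottle_mouth (a point): centre of the rim of that bottle's open neck, 75 mm from its centre along its +x axis; axes as for the centre
- drained: a second bottle of the same kind, already hanging mouth down on the fixed rear peg of the stand; origin at the centre of its mouth, z up, its base 150 mm above that, 208 mm above the table. To be left alone
- pump: the pump taken off the bottle: black head with spout and screw collar, thin dip tube, about 160 mm long and 60 mm wide, 33 mm high, lying on the table; origin by the collar's end where the tube begins. Not needed
- cream: round cream bottle with a brown cap, 39 mm thick and 150 mm long, lying on the table; origin under its middle, long axis along its y. Not needed
- rear_seat (a point): centre of the collar of the fixed rear peg, where the draining bottle's rim rests: 140 mm behind the hinge along the stand's +x, 58 mm above the table

How it is judged (in metres and radians):
On the way, in this order (a step that is already met when the one before it is completed fails the run):
1. the folding peg stands fully upright (value of joint peg above 1.48 rad), for 0.2 s.
2. the bottle, still held, has been lowered mouth down over the peg until its rim is at the collar (distance between bottle_mouth and peg_seat below 0.018 m and angle between bottle's own x axis and vertical above 2.97 rad and contact force between the fingers and bottle above 0.3 N), for 0.1 s.
At the end, for the whole second after the job is handed in: The folding peg is upright (within 5 degrees), the bottle hangs mouth down on it, straight within 6 degrees, the centre of its rim within 10 mm of the collar's centre, at rest; the other bottle still sits on the rear peg (rim centre within 15 mm of that collar's centre) (value of joint peg above 1.48 rad and distance between bottle_mouth and peg_seat below 0.01 m and angle between bottle's own x axis and vertical above 3.03 rad and linear speed of bottle below 0.02 m/s and distance between drained and rear_seat below 0.015 m); the robot touches nothing.
It fails at once if the draining bottle is lifted or pushed off the rear peg (distance between drained and rear_seat above 0.03 m or angle between drained's own z axis and vertical above 0.3 rad).
It also fails if it takes over 70 s, if anything falls off the work surface, if the arm or the gripper's body presses on something with over 40 N, if the wrist force passes 120 N, or if a joint passes its speed limit or range.

ROBOT

A 6-joint arm with a two-finger parallel gripper is mounted at the origin on a cart in front of the work surface, level with it; the furniture and walls round the work are solid. World frame = base frame: x ahead of the robot, y to its left, z up, the work surface at z = 0. Lengths are in m, angles in degrees, forces in N, time in s.
With the tool pointing down it reaches from about 0.375 to 0.9 m from the base axis. Payload 3.1 kg.
Tool frame: the origin (TCP) lies between the finger pads; the fingertips stand 11 mm ahead of it and the grasp point (between the pads) lies 8 mm behind it; z points along the fingers, y is the line along which they close (so a half turn about z gives the same grasp; the last joint's range is limited). The gripper opens to 87 mm and grips with 3 to 60 N. Pads are 19 mm wide; open, the fingers measure 117 mm over their backs; the gripper's body (75 mm by 190 mm) begins 51 mm behind the grasp point.
Start: joints at [60.59, 30.224, 82.088, -0, 67.689, -10.227], TCP at [0.205, 0.59, 0.234] pointing down, gripper open.
Joint ranges: [-176.69, 176.69], [-43.24, 126.21], [12.49, 139.97], [-82, 262], [0, 151.66], [-163.58, 163.58]. Speed limits (degrees/s): [159.86, 159.86, 180, 180, 180, 180].

INTERFACE

Orientations are given as a 3x3 rotation matrix whose columns are the frame's x, y, z axes.
In Python, from rig import bot, viewer, workorder, nets gives the robot as it stands. The module is installed in compiled form; this text tells all that it offers.
- The arm moves only by the tool move_arm, never from a script. Its argument "increments" is a list of rows, each a list of 7 numbers: the shift along the tool's x, y, z normalised to -1 to 1, where 1 is 0.3 m, then the turn, a rotation vector about the tool's x, y, z normalised to -1 to 1, where 1 is pi rad, then the opening, from 0 (shut) to 1 (fully open). In form: [[tx, ty, tz, wx, wy, wz, grip], ...]. A call has 1 to 10 rows; each row is the pose to reach, as a shift and turn from the pose commanded when the call began, along the tool's axes at that moment, turning the shorter way round; what a row does not reach only later rows make up. A row lasts 1/12 s, in which the tool goes at most 41.7 mm and 7.16 degrees, less where a joint would pass 70% of its speed; a pose out of reach is approached as far as the arm can. A call with a number of a shift or a turn outside -1 to 1 is refused whole. A call with a gripper value outside its range is refused whole. The fingers move at their own pace and stop on an object; the grip force is fixed at half the most. Time passes only in rows, so rows that repeat a pose let the fingers close. It gives the time, the measured TCP pose, the force, the opening and the grip force at its end, in the units of the state.
- bot.read_state(): the state, without advancing time (a new reading comes with each control period).
- viewer.capture(name): name is "scene" or "top" or "wrist"; returns a dict with "image" (420x560x3 uint8, blue, green, red), "K" (3x3 intrinsics, pixels), "eye" and "orientation" of the camera in the world. Camera axes: x right, y up, looking along -z (the intrinsics and any distortion apply to the point x, -y, -z); pixel columns grow to the right and rows downward; lengths in m; the calibration is good to about 2 mm. The wrist camera is an equidistant fisheye: a pixel r from the principal point sees the ray r / f radians off the axis. A picture is of the moment at which its call begins. There is no depth.
- workorder.hand_in(): hands the job in; it is judged then, once.
Trained networks look in the newest picture that a camera, given by its name, has taken for a name from the list of things; names that differ only in an ending like _2 or _b are one class to them, and where a whole thing is asked for, a point or a joint stands for the part that bears it (a point fixed in the world has none). Each returns a list of dicts, best first, with "conf" (0 to 1); they miss things now and then, are a little off and sometimes report something else, mostly with a low value. They report only what shows in the picture. A call takes as long as a camera call.
- nets.find_in(camera, thing): "location" ([column, row] in pixels, amid what is visible of it).
The state is a dict: "time_s": time; "joint_positions": joint angles; "qvel": joint speeds; "tau": joint torques, N m; "position": TCP position; "tcp_rot": TCP orientation; "force": force on the tool from outside, world axes, zero at the start; "moment": the same for the moment, N m; "opening": opening from 0.0 (shut) to 1.0 (fully open); "grasp_force": force on a finger pad.
Only numpy, scipy, OpenCV 4.12 (cv2) and the standard library are available. Lean on these libraries where they do the work, as an engineer would, in place of code of your own. Each camera call takes 0.05 s, during which the arm holds its last target. There are 200 camera calls.

## Working session

There is one attempt and no reset: what is moved stays moved. The work goes in short steps, Python scripts to look and compute and a tool call to move; the robot and the scene stay as the last step left them, time stands still between calls to the robot, and variables do not carry over. Pictures are saved under pics/ and viewed, at most 10 in all, crops included, and the job is handed in when it is done.

Besides the shell and the picture viewer there is one more tool, called after ">>>" as name([rows], argument=value, ...), one row to a line, values as JSON. move_arm: Moves the arm, as the interface text tells. Its arguments: {"type":"object","properties":{"increments":{"type":"array"}},"required":["increments"]}

```bash
mkdir -p pics
cat > h.py <<'E'
import numpy as np, cv2
from rig import bot, viewer, workorder, nets
from scipy.spatial.transform import Rotation as R
def cap(n,save=None):
    c=viewer.capture(n)
    if save: cv2.imwrite('pics/'+save,c['image'])
    return c
def ray(c,px,fish=False):
    K=np.array(c['K']);x=(px[0]-K[0,2])/K[0,0];y=(px[1]-K[1,2])/K[1,1]
    if fish:
        r=np.hypot(x,y);s=np.sin(r)/max(r,1e-9);d=np.array([x*s,-y*s,-np.cos(r)])
    else: d=np.array([x,-y,-1.])
    d=np.array(c['orientation'])@d
    return np.array(c['eye']),d/np.linalg.norm(d)
def atz(c,px,z,fish=False):
    e,d=ray(c,px,fish);return e+d*(z-e[2])/d[2]
def proj(c,p,fish=False):
    q=np.array(c['orientation']).T@(np.array(p)-np.array(c['eye']));K=np.array(c['K'])
    x,y,z=q[0],-q[1],-q[2]
    if fish:
        t=np.arctan2(np.hypot(x,y),z);s=t/max(np.hypot(x,y),1e-9);u=[x*s,y*s]
    else:u=[x/z,y/z]
    return np.array([K[0,0]*u[0]+K[0,2],K[1,1]*u[1]+K[1,2]])
def inc(p,Rm,s=None):
    s=s or bot.read_state();T=np.array(s['tcp_rot'])
    return np.r_[T.T@(np.array(p)-s['position'])/.3, R.from_matrix(T.T@Rm).as_rotvec()/np.pi].round(3)
E
python3 - <<'E'
from h import *
s=bot.read_state();print(s['position'],s['tcp_rot'],s['opening'])
for n in ['top','scene']:
    c=cap(n,n+'0.png');print(n,np.round(c['eye'],3),np.round(c['K'],1).tolist())
    for t,z in [('peg',.036),('hinge',.036),('peg_seat',.036),('peg_tip',.05),('bottle_center',.027),('bottle_mouth',.027),('drained',.1),('stand',.01),('pump',.015),('cream',.02),('rear_seat',.058)]:
        for r in nets.find_in(n,t)[:2]: print(t,np.round(r['location']),round(r['conf'],2),atz(c,r['location'],z).round(3))
E
```

```text
[0.20496512 0.58968099 0.23256812] [[-9.44476288e-01  3.28577844e-01 -1.06867048e-03]
 [ 3.28579348e-01  9.44474502e-01 -1.87815845e-03]
 [ 3.92210768e-04 -2.12501917e-03 -9.99997665e-01]] 1.0011653001518148
top [0.358 0.059 1.319] [[495.9, 0.0, 271.1], [0.0, 495.9, 208.9], [0.0, 0.0, 1.0]]
peg [374. 231.] 0.73 [ 0.508 -0.236  0.036]
hinge [377. 218.] 0.67 [ 0.544 -0.245  0.036]
peg_seat [375. 220.] 0.25 [ 0.54  -0.24   0.036]
peg_tip [370. 233.] 0.52 [ 0.502 -0.223  0.05 ]
bottle_center [233. 247.] 0.66 [0.47  0.134 0.027]
bottle_mouth [235. 247.] 0.58 [0.468 0.128 0.027]
drained [404. 159.] 0.91 [ 0.687 -0.305  0.1  ]
drained [234. 247.] 0.44 [0.462 0.125 0.1  ]
stand [376. 218.] 0.77 [ 0.546 -0.249  0.01 ]
pump [203. 194.] 0.87 [0.611 0.214 0.015]
cream [162. 230.] 0.75 [0.515 0.319 0.02 ]
rear_seat [375. 218.] 0.83 [ 0.541 -0.233  0.058]
rear_seat [407. 161.] 0.48 [ 0.693 -0.324  0.058]
scene [-0.362 -0.716  0.635] [[446.4, 0.0, 278.4], [0.0, 446.4, 211.4], [0.0, 0.0, 1.0]]
peg [350. 252.] 0.79 [ 0.509 -0.231  0.036]
hinge [365. 257.] 0.94 [ 0.513 -0.274  0.036]
hinge [238. 219.] 0.56 [0.46  0.121 0.036]
peg_seat [349. 250.] 0.57 [ 0.514 -0.224  0.036]
peg_tip [351. 253.] 0.75 [ 0.487 -0.248  0.05 ]
bottle_center [239. 221.] 0.74 [0.464 0.12  0.027]
bottle_center [250. 199.] 0.62 [0.598 0.201 0.027]
bottle_mouth [239. 219.] 0.6 [0.472 0.13  0.027]
drained [404. 200.] 0.57 [ 0.76  -0.252  0.1  ]
drained [208. 196.] 0.46 [0.42 0.2  0.1 ]
stand [364. 258.] 0.61 [ 0.544 -0.257  0.01 ]
pump [247. 202.] 0.7 [0.594 0.21  0.015]
rear_seat [365. 259.] 0.59 [ 0.472 -0.295  0.058]
```

View pics/top0.png

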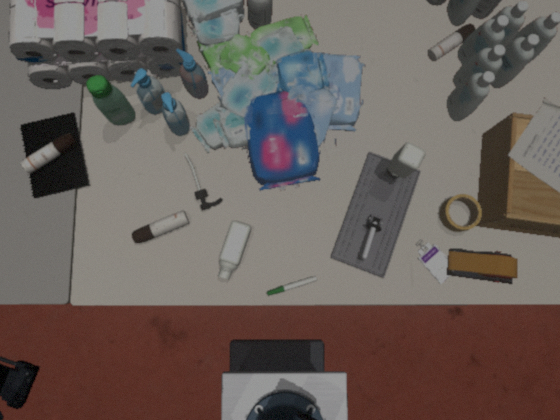

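View pics/scene0.png

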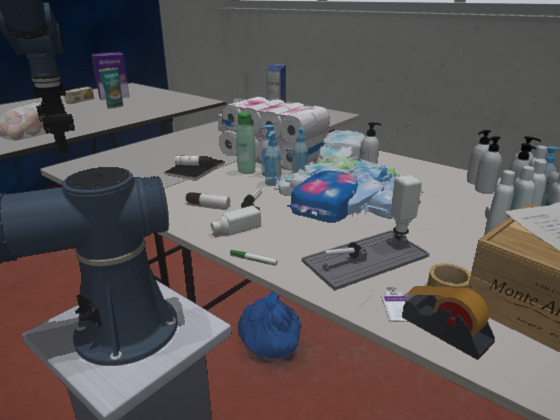

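The top view shows the bottle near (234,250) with its mouth toward the robot at (223,278), and the tray from (332,258) to (419,170). The folded peg points toward the robot and its tip is near (365,258). The scene view agrees.

Run:
```python
from h import *
im=cv2.imread('pics/top0.png')
g=im[140:290]
a=cv2.resize(g[:,320:430],None,fx=3.5,fy=3.5,interpolation=cv2.INTER_CUBIC)
b=cv2.resize(g[:,195:285],None,fx=3.5,fy=3.5,interpolation=cv2.INTER_CUBIC)
cv2.imwrite('pics/crop1.png',np.hstack([a,b]))
gr=cv2.cvtColor(im,cv2.COLOR_BGR2GRAY)
m=((gr<130)).astype(np.uint8);m[:140]=0;m[285:]=0;m[:,:320]=0;m[:,430:]=0
m=cv2.morphologyEx(m,cv2.MORPH_OPEN,np.ones((5,5)))
n,l,st,ce=cv2.connectedComponentsWithStats(m);k=1+np.argmax(st[1:,4])
pts=np.argwhere(l==k)[:,::-1].astype(np.float32);r=cv2.minAreaRect(pts);bp=cv2.boxPoints(r)
c=viewer.capture('top')
W=np.array([atz(c,p,.011)[:2] for p in bp]);print(r,W.round(3).tolist(),[np.linalg.norm(W[i]-W[i-1]).round(3) for i in range(4)],W.mean(0))
```

```text
((376.86859130859375, 209.30401611328125), (59.88780975341797, 127.89280700683594), 19.29004669189453) [[0.436, -0.116], [0.767, -0.239], [0.711, -0.392], [0.384, -0.263]] [np.float64(0.156), np.float64(0.353), np.float64(0.163), np.float64(0.351)] [ 0.57446298 -0.25251892]
```

View pics/crop1.png

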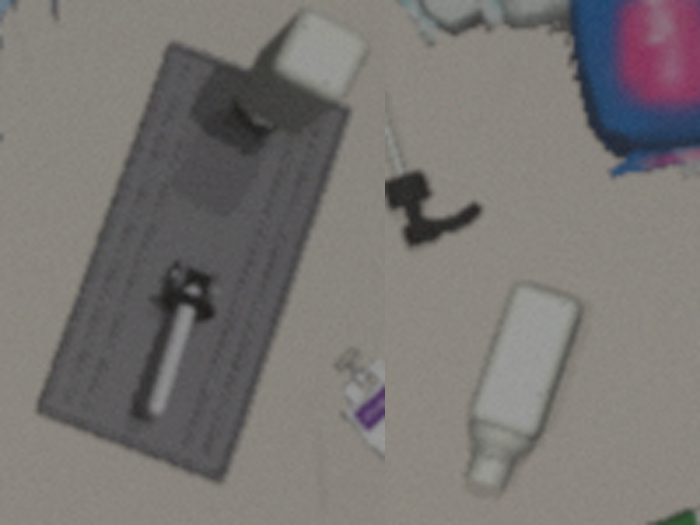

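The crop shows the tray corners at (170,45), (40,410), (222,480) and (350,108). The peg runs from the collar at about (185,295) to the tip at (153,412). The bottle's base edge spans (520,285)–(580,298) and its mouth is at about (485,488).

Run:
```python
from h import *
c=viewer.capture('top')
P=lambda x,y:(320+x/3.5,140+y/3.5)
Q=lambda x,y:(195+(x-385)/3.5,140+y/3.5)
W=np.array([atz(c,P(*p),.012)[:2] for p in [(170,45),(40,410),(222,480),(350,108)]])
print(W.round(3).tolist(),[np.linalg.norm(W[i]-W[i-1]).round(3) for i in range(4)])
u=(W[0]+W[3]-W[1]-W[2]);u/=np.linalg.norm(u);ctr=W.mean(0);h=ctr-u*.025
print('az',np.degrees(np.arctan2(u[1],u[0])),'ctr',ctr,'hinge',h,'rear',h+.14*u)
for z in(.036,.05,.07): print('tip',z,atz(c,P(153,412),z).round(3), 'along',((atz(c,P(153,412),z)[:2]-h)@u).round(3))
# bottle
b1=atz(c,Q(520,285),.04)[:2];b2=atz(c,Q(580,298),.04)[:2];m=atz(c,Q(485,488),.027)[:2]
b=(b1+b2)/2;print('base',b.round(3),np.linalg.norm(b1-b2),'mouth',m.round(3),'len',np.linalg.norm(m-b),'az',np.degrees(np.arctan2(*(m-b)[::-1])),'ctr',(b+m)/2)
s=bot.read_state()
p=h-.075*u;print('peg grip pt',p)
# tool y along stand y, tool pointing down tilted forward
for tilt in (0,30):
    a=np.radians(tilt);U=np.r_[u,0];Z=np.array([0,0,1.]);z=-Z*np.cos(a)+U*np.sin(a);y=np.array([-u[1],u[0],0])
    for y in(y,-y):
        Rm=np.c_[np.cross(y,z),y,z];print(tilt,inc([*p,.12],Rm,s))
```

```text
[[0.727, -0.234], [0.443, -0.126], [0.39, -0.262], [0.677, -0.373]] [np.float64(0.148), np.float64(0.304), np.float64(0.145), np.float64(0.307)]
az -21.082563385879666 ctr [ 0.55936597 -0.24872009] hinge [ 0.5360394  -0.23972727] rear [ 0.66666823 -0.29008707]
tip 0.036 [ 0.44  -0.206  0.036] along -0.102
tip 0.05 [ 0.439 -0.203  0.05 ] along -0.104
tip 0.07 [ 0.438 -0.199  0.07 ] along -0.106
base [0.53  0.109] 0.04561763299111367 mouth [0.385 0.156] len 0.15164666622067555 az 161.78331698210417 ctr [0.45750122 0.132298  ]
peg grip pt [ 0.46605967 -0.2127488 ]
0 [-1.7   -2.243  0.379 -0.     0.     0.011]
0 [-1.7   -2.243  0.379 -0.    -0.    -0.989]
30 [-1.7   -2.243  0.379  0.003 -0.167  0.01 ]
30 [-1.7   -2.243  0.379  0.256  0.004 -0.956]
```

>>> move_arm([
  [-0.95,-0.9,0,0.06,0,0,1],
  [-0.95,-0.9,0,0.06,0,0,1],
  [-0.95,-0.9,0,0.06,0,0,1],
  [-0.95,-0.9,0,0.06,0,0,1],
  [-0.95,-0.9,0,0.06,0,0,1],
  [-0.95,-0.9,0,0.06,0,0,1],
  [-0.95,-0.9,0,0.06,0,0,1],
  [-0.95,-0.9,0,0.06,0,0,1],
  [-0.95,-0.9,0,0.06,0,0,1],
  [-0.95,-0.9,0,0.06,0,0,1],
])

```text
time_s: 2.13
position: [0.3876, 0.238, 0.2339]
tcp_rot: [[-0.944, 0.326, -0.061], [0.331, 0.927, -0.178], [-0.002, -0.188, -0.982]]
force: [-0.1, -0.5, 0.2]
opening: 1.001
grasp_force: 0.0
```

Run:
```python
from h import *
s=bot.read_state();print(s['time_s'],np.round(s['joint_positions'],2),s['position'],np.round(s['tcp_rot'],3).tolist())
u=np.array([np.cos(np.radians(-21.1)),np.sin(np.radians(-21.1)),0]);y=np.array([-u[1],u[0],0])
a=np.radians(25);z=np.array([0,0,-np.cos(a)])+u*np.sin(a);Rm=np.c_[np.cross(y,z),y,z]
h=np.array([.536,-.2397,.036])
print(inc(h-.08*u-.13*z+[0,0,.02],Rm,s))
```

```text
2.1333 [ 22.76  20.94 100.22  -8.85  66.35 -43.8 ] [0.38759793 0.23796091 0.23387326] [[-0.944, 0.326, -0.061], [0.331, 0.927, -0.178], [-0.002, -0.188, -0.982]]
[-0.544 -1.263  0.447 -0.057 -0.137  0.023]
```

>>> move_arm([
  [-0.55,-0.9,0,-0.06,-0.14,0.02,1],
  [-0.55,-0.9,0,-0.06,-0.14,0.02,1],
  [-0.55,-0.9,0,-0.06,-0.14,0.02,1],
  [-0.55,-0.9,0,-0.06,-0.14,0.02,1],
  [-0.55,-0.9,0,-0.06,-0.14,0.02,1],
  [-0.55,-0.9,0,-0.06,-0.14,0.02,1],
  [-0.55,-0.9,0,-0.06,-0.14,0.02,1],
  [-0.55,-0.9,0,-0.06,-0.14,0.02,1],
])

```text
time_s: 2.8
position: [0.454, -0.0643, 0.2848]
tcp_rot: [[-0.846, 0.347, 0.405], [0.316, 0.938, -0.142], [-0.429, 0.008, -0.903]]
force: [0.9, 0.4, 0.1]
opening: 1.002
grasp_force: 0.0
```

Run:
```python
from h import *
s=bot.read_state();print(s['time_s'],np.round(s['joint_positions'],2),s['position'],np.round(s['tcp_rot'],3).tolist())
c=cap('wrist','w1.png')
for t in ['peg','hinge','peg_tip','peg_seat']:
    for r in nets.find_in('wrist',t)[:2]: print(t,np.round(r['location']),round(r['conf'],2),atz(c,r['location'],.036,True).round(3))
h=[.536,-.2397,.036];print('hinge proj',proj(c,h,True))
u=np.array([np.cos(np.radians(-21.1)),np.sin(np.radians(-21.1)),0])
for a in (0,.2,.4): print(a,proj(c,h+.11*(-u*np.cos(a)+np.array([0,0,np.sin(a)])),True))
```

```text
2.8 [-23.16   4.93 118.14   3.15  31.59 -95.1 ] [ 0.45401362 -0.06428202  0.28478605] [[-0.846, 0.347, 0.405], [0.316, 0.938, -0.142], [-0.429, 0.008, -0.903]]
peg [172. 168.] 0.69 [ 0.508 -0.234  0.036]
hinge [169. 172.] 0.73 [ 0.512 -0.242  0.036]
peg_tip [168. 168.] 0.63 [ 0.506 -0.241  0.036]
peg_seat [167. 169.] 0.63 [ 0.507 -0.242  0.036]
hinge proj [179.35587081 184.21789403]
0 [165.17827369 114.66201173]
0.2 [160.47647905 124.79217957]
0.4 [156.39189274 138.74173164]
```

View pics/w1.png

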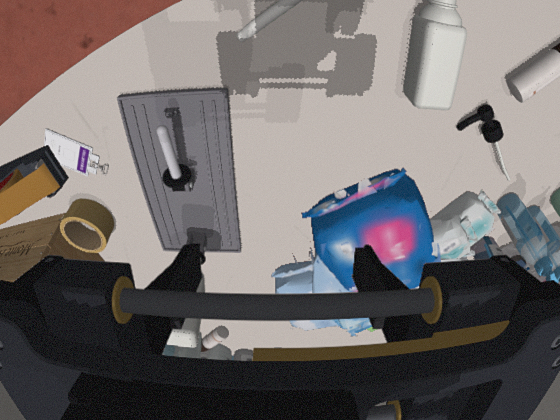

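The wrist view shows the collar at about (177,178) and the peg tip at (161,128). That matches my hinge estimate with the peg lifted about 0.25 rad. Next I plan the grasp and the arc.

```bash
cat >> h.py <<'E'
u=np.array([np.cos(np.radians(-21.1)),np.sin(np.radians(-21.1)),0]);yv=np.array([-u[1],u[0],0]);H=np.array([.536,-.2397,.036])
def tool(t):
    a=np.radians(t);z=np.array([0,0,-np.cos(a)])+u*np.sin(a);return np.c_[np.cross(yv,z),yv,z]
def rod(a,l=.08): return H+l*(-u*np.cos(a)+np.array([0,0,np.sin(a)]))
E
python3 - <<'E'
from h import *
Rm=tool(28);z=Rm[:,2];g=rod(.25)+.008*z
print(inc(g-.09*z,Rm),inc(g,Rm))
E
```

```text
[ 0.152 -0.455  0.498  0.004 -0.015  0.002] [ 0.138 -0.459  0.798  0.004 -0.015  0.002]
```

>>> move_arm([
  [0.15,-0.457,0.3,0.004,-0.015,0.002,1],
  [0.15,-0.457,0.3,0.004,-0.015,0.002,1],
  [0.15,-0.457,0.3,0.004,-0.015,0.002,1],
  [0.15,-0.457,0.3,0.004,-0.015,0.002,1],
  [0.15,-0.457,0.5,0.004,-0.015,0.002,1],
  [0.15,-0.457,0.5,0.004,-0.015,0.002,1],
  [0.138,-0.459,0.6,0.004,-0.015,0.002,1],
  [0.138,-0.459,0.7,0.004,-0.015,0.002,1],
  [0.138,-0.459,0.798,0.004,-0.015,0.002,1],
  [0.138,-0.459,0.798,0.004,-0.015,0.002,1],
])

```text
time_s: 3.88
position: [0.4952, -0.2075, 0.1093]
tcp_rot: [[-0.845, 0.363, 0.393], [0.324, 0.932, -0.162], [-0.425, -0.01, -0.905]]
force: [0.2, -0.8, 0.0]
opening: 1.001
grasp_force: 0.0
```

>>> move_arm([
  [0,0,0,0,0,0,0],
  [0,0,0,0,0,0,0],
  [0,0,0,0,0,0,0],
  [0,0,0,0,0,0,0],
  [0,0,0,0,0,0,0],
  [0,0,0,0,0,0,0],
])

```text
time_s: 4.38
position: [0.493, -0.2088, 0.1119]
tcp_rot: [[-0.843, 0.366, 0.394], [0.327, 0.931, -0.165], [-0.428, -0.01, -0.904]]
force: [-0.5, -0.7, 0.3]
opening: 0.63
grasp_force: 0.0
```

Run:
```python
from h import *
s=bot.read_state();print(np.round(s['joint_positions'],2),s['position'],np.round(s['tcp_rot'],3).tolist(),s['force'],s['opening'],s['grasp_force'])
T=np.array(s['tcp_rot']);g=np.array(s['position'])-.008*T[:,2];v=g-H
a0=np.arctan2(v[2],-v@u);l=np.hypot(v[2],v@u);print('a0',a0,'l',l,'lat',v@yv)
for d in np.arange(5,90,5.):
    a=a0+np.radians(d);Rr=R.from_rotvec(yv*np.radians(min(d,55))).as_matrix()@T
    p=g+ (rod(a,l)-rod(a0,l)) +.008*Rr[:,2]; print(round(a,2),inc(p,Rr,s).tolist())
```

```text
[ -38.75   31.34  119.92   57.82    8.02 -163.52] [ 0.49301313 -0.20883143  0.11192347] [[-0.843, 0.366, 0.394], [0.327, 0.931, -0.165], [-0.428, -0.01, -0.904]] [-0.52570765 -0.71024647  0.30090129] 0.6295104036203699 0.0
a0 0.9894784736032317 l 0.09949865021844531 lat 0.013421023292656091
1.08 [-0.026, 0.0, -0.003, 0.0, 0.028, -0.0]
1.16 [-0.053, 0.0, -0.003, 0.0, 0.056, -0.001]
1.25 [-0.08, 0.0, -0.002, 0.0, 0.083, -0.001]
1.34 [-0.106, 0.0, 0.002, 0.0, 0.111, -0.001]
1.43 [-0.132, 0.0, 0.009, 0.0, 0.139, -0.002]
1.51 [-0.157, 0.0, 0.017, 0.0, 0.167, -0.002]
1.6 [-0.181, 0.001, 0.028, 0.0, 0.194, -0.002]
1.69 [-0.205, 0.001, 0.041, 0.0, 0.222, -0.003]
1.77 [-0.227, 0.001, 0.056, 0.0, 0.25, -0.003]
1.86 [-0.248, 0.001, 0.072, 0.0, 0.278, -0.003]
1.95 [-0.267, 0.001, 0.091, 0.0, 0.306, -0.004]
2.04 [-0.286, 0.002, 0.113, 0.0, 0.306, -0.004]
2.12 [-0.302, 0.002, 0.136, 0.0, 0.306, -0.004]
2.21 [-0.317, 0.002, 0.161, 0.0, 0.306, -0.004]
2.3 [-0.33, 0.003, 0.187, 0.0, 0.306, -0.004]
2.39 [-0.34, 0.003, 0.215, 0.0, 0.306, -0.004]
2.47 [-0.347, 0.003, 0.242, 0.0, 0.306, -0.004]
```

The last joint hit its limit and the wrist is near-singular. I'll fit the kinematics from the logged poses so I can plan wrist configurations.

```bash
cat > kin.py <<'E'
import numpy as np
from scipy.spatial.transform import Rotation as R
from scipy.optimize import least_squares
D=[([60.59,30.224,82.088,0,67.689,-10.227],[.20496,.58968,.23257]),([22.76,20.94,100.22,-8.85,66.35,-43.8],[.3876,.23796,.23387]),([-23.16,4.93,118.14,3.15,31.59,-95.1],[.45401,-.06428,.28479]),([-38.75,31.34,119.92,57.82,8.02,-163.52],[.49301,-.20883,.11192])]
lo=np.array([-176.69,-43.24,12.49,-82,0,-163.58]);hi=np.array([176.69,126.21,139.97,262,151.66,163.58])
C=np.array([[0,-1,0],[1,0,0],[0,0,1.]])
def fk(q,p):
    d,h,L2,a3,L3,Lt,r0=p
    A=R.from_euler('Z',q[0],degrees=True);B=A*R.from_euler('Y',q[1],degrees=True);E=B*R.from_euler('Y',q[2],degrees=True)
    W=E*R.from_euler('ZYZ',q[3:],degrees=True)
    Rm=W.as_matrix()@CT
    return A.apply([r0,d,h])+B.apply([0,0,L2])+E.apply([a3,0,L3])+W.apply([0,0,Lt]),Rm
CT=np.eye(3)
CT=fk(D[0][0],np.zeros(7))[1].T@np.array([[-.94448,.32858,-.00107],[.32858,.94447,-.00188],[.0004,-.0021,-1]])
CT=np.round(CT)
f=lambda p:np.concatenate([fk(q,p)[0]-x for q,x in D])
P=least_squares(lambda p:np.r_[f(p)*1e3,(p-[.11,.3,.4,0,.4,.2,0])*.5],[.11,.3,.4,0,.4,.2,0]).x
def ik(pos,Rm,seeds):
    best=[]
    for s in seeds:
        r=least_squares(lambda q:np.r_[(fk(q,P)[0]-pos)*10,(R.from_matrix(fk(q,P)[1].T@Rm)).as_rotvec()],np.clip(s,lo+.1,hi-.1),bounds=(lo,hi))
        if r.cost<1e-5: best.append(r.x.round(1))
    return best
E
python3 - <<'E'
from kin import *
from h import tool,rod,u,yv,H
print(CT,P.round(4),np.abs(f(P)).max())
for q,x in D: print(fk(q,P)[1].round(3).tolist())
rng=np.random.default_rng(0);S=[lo+(hi-lo)*rng.random(6) for _ in range(40)]
F=np.diag([-1,-1,1.])
def show(n,pos,Rm):
    o=[]
    for q in ik(pos,Rm,S):
        if not any(np.abs(q-b).max()<3 for b in o):o.append(q)
    print(n,[b.tolist() for b in o])
for t,a in[(15,.25),(0,.25),(-20,.8),(-30,1.2),(-30,1.57)]:
    for k in (np.eye(3),F): show((t,a),rod(a)+.008*tool(t)[:,2],tool(t)@k)
# bottle insertion: tool horizontal, azimuth az, vertical mouth down
for az in (-20,0,20,40,60):
    a=np.radians(az);z=np.array([np.cos(a),np.sin(a),0]);y=np.array([-z[1],z[0],0])
    for k in (np.eye(3),F):
      for hh in (.16,.26): show((az,hh),np.array([.536,-.24,hh])+.008*z,np.c_[np.cross(y,z),y,z]@k)
E
```

```text
[[ 0. -1.  0.]
 [ 1.  0.  0.]
 [-0.  0.  1.]] [0.111  0.2735 0.5871 0.1138 0.3902 0.2942 0.0012] 0.0005502461721464957
[[-0.944, 0.329, -0.0], [0.329, 0.944, -0.0], [0.0, -0.0, -1.0]]
[[-0.944, 0.326, -0.061], [0.331, 0.927, -0.178], [-0.002, -0.188, -0.982]]
[[-0.846, 0.346, 0.405], [0.316, 0.938, -0.142], [-0.429, 0.008, -0.903]]
[[-0.843, 0.366, 0.394], [0.327, 0.931, -0.165], [-0.427, -0.01, -0.904]]
(15, 0.25) [[-39.9, 38.2, 117.5, 25.5, 11.2, -133.3]]
(15, 0.25) [[-39.9, 38.2, 117.5, 25.5, 11.2, 46.7]]
(0, 0.25) [[-37.1, 39.2, 106.6, -0.0, 34.2, -106.0]]
(0, 0.25) [[-37.1, 39.2, 106.6, -0.0, 34.2, 74.0]]
(-20, 0.8) [[-34.1, 42.8, 88.3, -4.7, 68.5, -100.5]]
(-20, 0.8) [[-34.1, 42.8, 88.3, -4.7, 68.5, 79.5]]
(-30, 1.2) [[-32.7, 47.3, 76.8, -5.8, 85.4, -99.6]]
(-30, 1.2) [[-32.7, 47.3, 76.8, -5.8, 85.4, 80.4]]
(-30, 1.57) [[-32.3, 48.8, 71.7, -5.6, 89.0, -99.6]]
(-30, 1.57) [[-32.3, 48.8, 71.7, -5.6, 89.0, 80.4]]
(-20, 0.16) [[-49.5, 71.8, 135.0, 147.6, 113.1, 76.0]]
(-20, 0.26) [[-49.5, 54.4, 138.4, 149.8, 101.0, 83.7]]
(-20, 0.16) [[-49.5, 71.8, 135.0, 147.6, 113.1, -104.0]]
(-2
[... 198 characters left out ...]
.9, -103.5]]
(0, 0.26) [[-62.5, 50.6, 131.3, 117.4, 90.9, -91.7]]
(20, 0.16) [[-66.6, 61.5, 116.6, 93.4, 89.9, 91.9]]
(20, 0.26) [[-66.6, 48.1, 118.8, 93.3, 89.2, 103.2]]
(20, 0.16) [[-66.6, 61.5, 116.6, 93.4, 89.9, -88.1]]
(20, 0.26) [[-66.6, 48.1, 118.8, 93.3, 89.2, -76.8]]
(40, 0.16) [[-65.3, 60.1, 102.6, 75.3, 94.5, 106.7]]
(40, 0.26) [[-65.3, 48.9, 104.4, 76.2, 96.8, 115.9]]
(40, 0.16) [[-65.3, 60.1, 102.6, 75.3, 94.5, -73.3]]
(40, 0.26) [[-65.3, 48.9, 104.4, 76.2, 96.8, -64.1]]
(60, 0.16) [[-61.4, 61.4, 88.1, 62.3, 105.3, 116.6]]
(60, 0.26) [[-61.4, 51.8, 89.7, 64.5, 108.9, 124.2]]
(60, 0.16) [[-61.4, 61.4, 88.1, 62.3, 105.3, -63.4]]
(60, 0.26) [[-61.4, 51.8, 89.7, 64.5, 108.9, -55.8]]
```

The model fits to 0.5 mm. A vertical grasp keeps the last joint in range, so I'll raise the tool, untilt, and then come down.

Run:
```python
from h import *
Rm=tool(0);g=rod(.25)-np.array([0,0,.01])
print(inc(g+[0,0,.11],Rm),inc(g,Rm))
```

```text
[ 0.017 -0.046 -0.169 -0.004  0.141 -0.001] [ 0.173 -0.043  0.162 -0.004  0.141 -0.001]
```

>>> move_arm([
  [0.017,-0.046,-0.169,-0.004,0.141,-0.001,1],
  [0.017,-0.046,-0.169,-0.004,0.141,-0.001,1],
  [0.017,-0.046,-0.169,-0.004,0.141,-0.001,1],
  [0.017,-0.046,-0.169,-0.004,0.141,-0.001,1],
  [0.017,-0.046,-0.169,-0.004,0.141,-0.001,1],
  [0.017,-0.046,-0.169,-0.004,0.141,-0.001,1],
  [0.017,-0.046,-0.169,-0.004,0.141,-0.001,1],
  [0.017,-0.046,-0.169,-0.004,0.141,-0.001,1],
  [0.017,-0.046,-0.169,-0.004,0.141,-0.001,1],
  [0.017,-0.046,-0.169,-0.004,0.141,-0.001,1],
])

```text
time_s: 5.22
position: [0.4627, -0.2112, 0.1546]
tcp_rot: [[-0.932, 0.361, -0.002], [0.361, 0.932, 0.003], [0.003, 0.002, -1.0]]
force: [-0.0, 0.3, 0.8]
opening: 0.998
grasp_force: 0.0
```

Run:
```python
from h import *
s=bot.read_state();print(np.round(s['joint_positions'],1))
c=cap('wrist','w2.png')
for a in (.15,.25,.35): print(a,proj(c,rod(a,.11),True),proj(c,rod(a,.022),True))
Rm=tool(0);g=rod(.25)-np.array([0,0,.01])
print(inc(g,Rm))
```

```text
[-3.720e+01  2.820e+01  1.030e+02  1.000e-01  4.910e+01 -1.061e+02]
0.15 [276.85689322 177.88115899] [276.91315736 267.67470685]
0.25 [276.89445538 183.659427  ] [276.91955428 269.19228781]
0.35 [276.93543856 191.22992342] [276.92605437 270.90242736]
[-0.005 -0.001  0.362  0.001 -0.001 -0.   ]
```

View pics/w2.png

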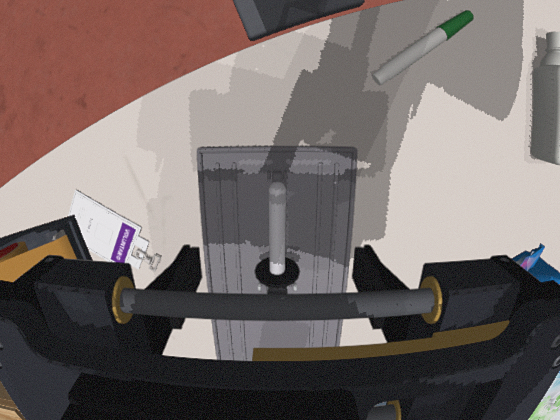

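The peg is centred at column 277 with its tip near row 184, as predicted for 0.25 rad. I'll descend and grip.

>>> move_arm([
  [-0.005,-0.001,0.13,0,0,0,1],
  [-0.005,-0.001,0.25,0,0,0,1],
  [-0.005,-0.001,0.362,0,0,0,1],
  [-0.005,-0.001,0.362,0,0,0,0.6],
  [-0.005,-0.001,0.362,0,0,0,0],
  [-0.005,-0.001,0.362,0,0,0,0],
  [-0.005,-0.001,0.362,0,0,0,0],
  [-0.005,-0.001,0.362,0,0,0,0],
  [-0.005,-0.001,0.362,0,0,0,0],
  [-0.005,-0.001,0.362,0,0,0,0],
])

```text
time_s: 6.1
position: [0.4659, -0.2132, 0.0477]
tcp_rot: [[-0.933, 0.361, 0.001], [0.361, 0.933, 0.0], [-0.001, 0.001, -1.0]]
force: [0.2, -0.2, -0.2]
opening: 0.555
grasp_force: 0.0
```

>>> move_arm([
  [0,0,0,0,0,0,0],
  [0,0,0,0,0,0,0],
  [0,0,0,0,0,0,0],
])

```text
time_s: 6.35
position: [0.4653, -0.2127, 0.0464]
tcp_rot: [[-0.933, 0.361, -0.001], [0.361, 0.933, 0.002], [0.002, 0.001, -1.0]]
force: [-0.2, -0.3, -0.8]
opening: 0.329
grasp_force: 0.0
```

Run:
```python
from h import *
s=bot.read_state();print(np.round(s['joint_positions'],1),s['position'],s['opening'],s['grasp_force'],s['force'])
T=np.array(s['tcp_rot']);g=np.array(s['position'])-.008*T[:,2];v=g-H
a0=np.arctan2(v[2],-v@u);l=np.hypot(v[2],v@u);print('a0',a0,'l',l,'lat',v@yv)
for d in np.arange(5,85,5.):
    a=a0+np.radians(d);Rr=R.from_rotvec(yv*np.radians(min(d,30))).as_matrix()@T
    p=g+ (rod(a,l)-rod(a0,l)) +.008*Rr[:,2]; print(round(a,2),inc(p,Rr,s).tolist())
```

```text
[-3.710e+01  3.940e+01  1.063e+02  1.000e-01  3.450e+01 -1.060e+02] [ 0.46527084 -0.21273348  0.0464014 ] 0.329125528570764 0.0 [-0.2121091  -0.34359681 -0.7867017 ]
a0 0.23851674409239584 l 0.0778856218044895 lat -0.00031394175396012907
0.33 [-0.004, 0.0, -0.022, 0.0, 0.028, 0.0]
0.41 [-0.01, 0.0, -0.043, 0.0, 0.056, 0.0]
0.5 [-0.017, 0.0, -0.064, 0.0, 0.083, 0.0]
0.59 [-0.027, 0.0, -0.084, 0.0, 0.111, 0.0]
0.67 [-0.038, 0.0, -0.103, 0.0, 0.139, 0.0]
0.76 [-0.051, 0.0, -0.122, 0.0, 0.167, 0.0]
0.85 [-0.067, 0.0, -0.137, 0.0, 0.167, 0.0]
0.94 [-0.085, 0.0, -0.152, 0.0, 0.167, 0.0]
1.02 [-0.104, 0.0, -0.164, 0.0, 0.167, 0.0]
1.11 [-0.123, 0.0, -0.175, 0.0, 0.167, 0.0]
1.2 [-0.144, 0.0, -0.184, 0.0, 0.167, 0.0]
1.29 [-0.166, 0.0, -0.192, 0.0, 0.167, 0.0]
1.37 [-0.188, 0.0, -0.197, 0.0, 0.167, 0.0]
1.46 [-0.21, 0.0, -0.201, 0.0, 0.167, 0.0]
1.55 [-0.233, 0.0, -0.202, 0.0, 0.167, 0.0]
1.63 [-0.255, 0.0, -0.202, 0.0, 0.167, 0.0]
```

>>> move_arm([
  [0,0,0,0,0,0,0],
  [0,0,0,0,0,0,0],
  [0,0,0,0,0,0,0],
  [0,0,0,0,0,0,0],
  [-0.004,0,-0.022,0,0.028,0,0],
  [-0.01,0,-0.043,0,0.056,0,0],
  [-0.017,0,-0.064,0,0.083,0,0],
  [-0.027,0,-0.084,0,0.111,0,0],
  [-0.038,0,-0.103,0,0.139,0,0],
  [-0.051,0,-0.122,0,0.167,0,0],
])

```text
time_s: 7.18
position: [0.4789, -0.2172, 0.0835]
tcp_rot: [[-0.803, 0.361, -0.473], [0.31, 0.932, 0.186], [0.509, 0.002, -0.861]]
force: [-1.1, 2.6, -0.1]
opening: 0.15
grasp_force: 30.0
```

Run:
```python
from h import *
s=bot.read_state();print(np.round(s['joint_positions'],1),s['position'],s['opening'],s['grasp_force'],s['force'],s['moment'])
T=np.array(s['tcp_rot']);g=np.array(s['position'])-.008*T[:,2];v=g-H
a0=np.arctan2(v[2],-v@u);l=np.hypot(v[2],v@u);print('a0',a0,'l',l,'lat',v@yv)
for d in np.arange(5,60,5.):
    a=a0+np.radians(d);Rr=T
    p=g+ (rod(a,l)-rod(a0,l)) +.008*Rr[:,2]; print(round(a,2),inc(p,Rr,s).tolist())
```

```text
[-33.2  47.4  81.5  -6.   81.2 -99.5] [ 0.47891889 -0.21715463  0.08353   ] 0.1497016888851286 29.996884365391452 [-1.11834326  2.64768543 -0.08791783] [ 0.22090293 -0.36157983 -0.22547099]
a0 0.7595939732114589 l 0.07902383165380575 lat 0.00046185672096549224
0.85 [-0.006, 0.0, -0.022, 0.0, 0.0, 0.0]
0.93 [-0.014, 0.0, -0.044, 0.0, 0.0, 0.0]
1.02 [-0.024, 0.0, -0.064, 0.0, 0.0, 0.0]
1.11 [-0.036, 0.0, -0.084, 0.0, 0.0, 0.0]
1.2 [-0.049, 0.0, -0.103, 0.0, 0.0, 0.0]
1.28 [-0.064, 0.0, -0.12, 0.0, 0.0, 0.0]
1.37 [-0.08, 0.0, -0.137, 0.0, 0.0, 0.0]
1.46 [-0.098, 0.0, -0.151, 0.0, 0.0, 0.0]
1.54 [-0.117, 0.0, -0.164, 0.0, 0.0, 0.0]
1.63 [-0.137, 0.001, -0.176, 0.0, 0.0, 0.0]
1.72 [-0.158, 0.001, -0.185, 0.0, 0.0, 0.0]
```

>>> move_arm([
  [-0.006,0,-0.022,0,0,0,0],
  [-0.014,0,-0.044,0,0,0,0],
  [-0.024,0,-0.064,0,0,0,0],
  [-0.036,0,-0.084,0,0,0,0],
  [-0.049,0,-0.103,0,0,0,0],
  [-0.064,0,-0.12,0,0,0,0],
  [-0.08,0,-0.137,0,0,0,0],
  [-0.098,0,-0.151,0,0,0,0],
  [-0.117,0,-0.164,0,0,0,0],
  [-0.132,0,-0.173,0,0,0,0],
])

```text
time_s: 8.02
position: [0.5342, -0.2386, 0.1082]
tcp_rot: [[-0.804, 0.361, -0.473], [0.31, 0.932, 0.186], [0.508, 0.003, -0.861]]
force: [-3.1, 4.6, 0.8]
opening: 0.154
grasp_force: 30.0
```

Run:
```python
from h import *
s=bot.read_state();print(s['position'],s['opening'],s['force'],s['moment'])
T=np.array(s['tcp_rot']);g=np.array(s['position'])-.008*T[:,2];v=g-H
print('a',np.arctan2(v[2],-v@u),np.hypot(v[2],v@u),v@yv)
print((T.T@u/.3).round(3),(T.T@np.array([0,0,1])/.3).round(3))
```

```text
[ 0.53424338 -0.23859091  0.1082072 ] 0.15365737842259303 [-3.08729849  4.5544761   0.80671837] [ 0.61846444  0.62864444 -0.29786276]
a 1.5963780339841078 0.07912504796667073 0.0003754364654489647
[-2.872  0.005 -1.693] [ 1.693  0.01  -2.872]
```

>>> move_arm([
  [-0.012,0,-0.007,0,0,0,0],
  [-0.024,0,-0.014,0,0,0,0],
  [-0.024,0,-0.014,0,0,0,0],
])

```text
time_s: 8.27
position: [0.538, -0.24, 0.1081]
tcp_rot: [[-0.798, 0.361, -0.482], [0.307, 0.933, 0.19], [0.518, 0.003, -0.855]]
force: [-10.3, 6.1, 3.0]
opening: 0.153
grasp_force: 30.0
```

The force rose to about 10 N, so the peg is at its stop. I'll release and rise.

>>> move_arm([
  [0.02,0,0.012,0,0,0,0.4],
  [0.02,0,0.012,0,0,0,0.6],
  [0.02,0,0.012,0,0,0,0.6],
  [0.02,0,0.012,0,0,0,0.6],
  [0.1,0,-0.13,0,0,0,0.6],
  [0.2,0,-0.3,0,0,0,1],
  [0.28,0,-0.47,0,0,0,1],
  [0.28,0,-0.47,0,-0.03,0,1],
  [0.28,0,-0.47,0,-0.06,0,1],
  [0.28,0,-0.47,0,-0.09,0,1],
])

```text
time_s: 9.1
position: [0.5449, -0.2449, 0.2759]
tcp_rot: [[-0.908, 0.361, -0.212], [0.352, 0.933, 0.08], [0.227, -0.002, -0.974]]
force: [-0.6, -0.6, -0.7]
opening: 0.827
grasp_force: 0.0
```

Run:
```python
from h import *
s=bot.read_state();print(s['time_s'],np.round(s['joint_positions'],1),s['position'])
W=cap('wrist');C=cap('top');S=cap('scene')
out=[]
for c,f,k in((W,True,2.2),(C,False,6),(S,False,4)):
    a=proj(c,H+[0,0,.11],f);b=proj(c,H+[0,0,.022],f);print('tip',a,'seat',b)
    m=(a+b)/2;w=int(130/k);x0,y0=int(np.clip(m[0]-w,0,560-2*w)),int(np.clip(m[1]-w,0,420-2*w));print(x0,y0,k)
    out.append(cv2.resize(c['image'][y0:y0+2*w,x0:x0+2*w],(266,266),interpolation=cv2.INTER_CUBIC))
cv2.imwrite('pics/crop2.png',np.hstack(out))
```

```text
9.1 [ -33.5   31.5   73.8   -2.9   87.5 -101.9] [ 0.54487149 -0.24487646  0.27586871]
tip [279.27136893 224.28600234] seat [278.81047093 214.57434172]
220 160 2.2
tip [385.5313078  214.64341138] seat [377.0810263  219.76377261]
360 196 6
tip [361.54952322 210.90576041] seat [358.78031526 241.61697728]
328 194 4
```

View pics/crop2.png

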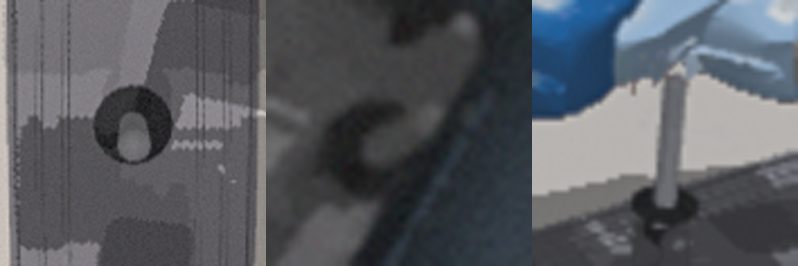

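The crops show the peg upright, standing straight on its collar. In source pixels the collar is at (279,215.5) in wrist, (376,220) in top and (360,243) in scene; the tip is at (278.6,227.5), (386,213.4) and (362.4,211.3).

Run:
```python
from h import *
from scipy.optimize import least_squares
W=cap('wrist');C=cap('top');S=cap('scene')
ca=[(W,True),(C,False),(S,False)]
for n,z,px in(('seat',.058,[(279,215.5),(376.1,219.7),(360.2,243.3)]),('tip',.146,[(278.6,227.5),(386.2,213.4),(362.4,211.3)])):
    for (c,f),p in zip(ca,px): print(n,atz(c,p,z,f).round(4))
```

```text
seat [ 0.5307 -0.2362  0.058 ]
seat [ 0.5362 -0.2372  0.058 ]
seat [ 0.5308 -0.2469  0.058 ]
tip [ 0.5332 -0.2383  0.146 ]
tip [ 0.539  -0.2414  0.146 ]
tip [ 0.5354 -0.2425  0.146 ]
```

```bash
cat >> kin.py <<'E'
from scipy.spatial.transform import Slerp
def track(q,wps,n=16):
    """follow straight/slerp path; print joints"""
    p,Rm=fk(q,P)
    for k,(p2,R2) in enumerate(wps):
        sl=Slerp([0,1],R.from_matrix([Rm,R2]))
        worst=0
        for t in np.linspace(0,1,n+1)[1:]:
            r=least_squares(lambda x:np.r_[(fk(x,P)[0]-(p+t*(p2-p)))*10,(R.from_matrix(fk(x,P)[1].T@sl([t]).as_matrix()[0])).as_rotvec()],np.clip(q,lo+.01,hi-.01),bounds=(lo,hi))
            worst=max(worst,np.abs(r.x-q).max());q=r.x
            if r.cost>1e-5: print('  FAIL',k,t,r.cost,q.round(1));return q
        print(k,q.round(1),'maxstep',worst.round(1));p,Rm=p2,R2
    return q
E
python3 - <<'E'
from kin import *
from h import bot,inc
s=bot.read_state();q0=np.array(s['joint_positions'])
az=np.radians(161.8);m=np.array([np.cos(az),np.sin(az),0]);dn=np.array([0,0,-1.])
c=np.array([.4575,.1323,0]);mouth=c+.075*m;g=mouth-.1*m
def fr(x,z): return np.c_[x,np.cross(z,x),z]
for sgn in(1,-1):
  Rp=fr(sgn*m,dn);pick=g+[0,0,.021]
  print('sgn',sgn)
  qp=track(q0,[(pick+[0,0,.2],Rp),(pick,Rp),(pick+[0,0,.25],Rp)])
  for fa in(0,20,40):
    a=np.radians(fa);z=np.array([np.cos(a),np.sin(a),0]);Rf=fr(sgn*dn,z)
    D=np.array([.535,-.24,.29])+.008*z
    print(fa);track(qp,[(D+[-.06,.1,.03],Rf),(D,Rf),(D-[0,0,.13],Rf)])
print(inc(g+[0,0,.25],fr(m,dn),s))
E
```

```text
sgn 1
0 [  1.6  21.4 100.9  -0.   57.7 -70.2] maxstep 2.9
1 [  1.6  41.8 108.9  -0.   29.3 -70.2] maxstep 1.8
2 [  1.6  17.6  97.4  -0.   65.  -70.2] maxstep 2.3
0
  FAIL 0 0.5 0.0003377062819460701 [ -20.6    4.8  128.3   68.2   10.9 -163.6]
20
  FAIL 0 0.5 0.0035728980572425602 [ -28.3    4.5  126.    59.3   26.4 -163.6]
40
  FAIL 0 0.4375 0.00045088005405401703 [ -30.9    6.1  123.3   54.4   37.5 -163.6]
sgn -1
0 [  1.6  21.4 100.9  -0.   57.7 109.8] maxstep 15.4
1 [  1.6  41.8 108.9  -0.   29.3 109.8] maxstep 1.8
2 [  1.6  17.6  97.4  -0.   65.  109.8] maxstep 2.3
0
  FAIL 0 0.6875 0.0006059018570805508 [-39.   11.4 140.  127.1  39.2 -60.1]
20
  FAIL 0 0.8125 3.480872299742779e-05 [-62.4  25.9 140.   97.7  70.9 -70.3]
40
0 [-67.3  39.6 121.   73.6  95.7 -71.4] maxstep 21.1
1 [-65.4  45.5 104.5  76.5  97.7 -60.9] maxstep 1.1
2 [-65.4  60.1 102.7  75.2  94.5 -73.4] maxstep 0.9
[ 0.596  1.069  0.223  0.002 -0.078 -0.016]
```

>>> move_arm([
  [0.5,0.9,0.1,0,-0.04,0.5,1],
  [0.5,0.9,0.1,0,-0.04,0.5,1],
  [0.5,0.9,0.1,0,-0.04,0.5,1],
  [0.5,0.9,0.1,0,-0.04,0.5,1],
  [0.5,0.9,0.1,0,-0.04,0.5,1],
  [0.5,0.9,0.1,0,-0.04,0.5,1],
  [0.5,0.9,0.1,0,-0.04,0.5,1],
  [0.5,0.9,0.1,0,-0.04,0.5,1],
  [0.5,0.9,0.1,0,-0.04,0.5,1],
  [0.5,0.9,0.1,0,-0.04,0.5,1],
])

```text
time_s: 10.23
position: [0.4971, 0.0661, 0.2783]
tcp_rot: [[0.018, 0.984, -0.177], [1.0, -0.017, 0.011], [0.008, -0.178, -0.984]]
force: [-0.6, -0.5, -0.4]
opening: 0.996
grasp_force: 0.0
```

```bash
cat >> h.py <<'E'
az=np.radians(161.8);m=np.array([np.cos(az),np.sin(az),0]);dn=np.array([0,0,-1.])
bc=np.array([.4575,.1323,0]);mouth=bc+.075*m;gp=mouth-.1*m
def fr(x,z): return np.c_[x,np.cross(z,x),z]
E
python3 - <<'E'
from h import *
s=bot.read_state();print(np.round(s['joint_positions'],1))
print(inc(gp+[0,0,.22],fr(-m,dn),s))
E
```

```text
[-5.1 22.  89.8 -0.3 78.5 -4. ]
[ 0.192 -0.021  0.203 -0.042  0.051  0.594]
```

>>> move_arm([
  [0.192,-0.021,0.203,-0.042,0.051,0.594,1],
  [0.192,-0.021,0.203,-0.042,0.051,0.594,1],
  [0.192,-0.021,0.203,-0.042,0.051,0.594,1],
  [0.192,-0.021,0.203,-0.042,0.051,0.594,1],
  [0.192,-0.021,0.203,-0.042,0.051,0.594,1],
  [0.192,-0.021,0.203,-0.042,0.051,0.594,1],
  [0.192,-0.021,0.203,-0.042,0.051,0.594,1],
  [0.192,-0.021,0.203,-0.042,0.051,0.594,1],
  [0.192,-0.021,0.203,-0.042,0.051,0.594,1],
  [0.192,-0.021,0.203,-0.042,0.051,0.594,1],
])

```text
time_s: 11.07
position: [0.4818, 0.1226, 0.2198]
tcp_rot: [[0.954, 0.296, -0.052], [0.298, -0.954, 0.043], [-0.037, -0.057, -0.998]]
force: [-1.0, -0.9, 0.3]
opening: 1.0
grasp_force: 0.0
```

Run:
```python
from h import *
s=bot.read_state();print(np.round(s['joint_positions'],1))
print(inc(gp+[0,0,.22],fr(-m,dn),s))
```

```text
[-0.1 22.5 99.4  2.8 61.1 71.1]
[ 0.    -0.007 -0.    -0.014  0.017  0.197]
```

>>> move_arm([
  [0,-0.007,0,-0.014,0.017,0.197,1],
  [0,-0.007,0,-0.014,0.017,0.197,1],
  [0,-0.007,0,-0.014,0.017,0.197,1],
  [0,-0.007,0,-0.014,0.017,0.197,1],
  [0,-0.007,0,-0.014,0.017,0.197,1],
  [0,-0.007,0,-0.014,0.017,0.197,1],
  [0,-0.007,0,-0.014,0.017,0.197,1],
])

```text
time_s: 11.65
position: [0.4808, 0.1248, 0.2203]
tcp_rot: [[0.953, -0.303, 0.0], [-0.303, -0.953, 0.0], [0.0, -0.001, -1.0]]
force: [-0.6, 0.3, 0.4]
opening: 0.999
grasp_force: 0.0
```

Run:
```python
from h import *
s=bot.read_state();print(np.round(s['joint_positions'],1))
c=cap('wrist','w3.png')
n=np.cross([0,0,1],m)
for t,p in(('mouth',mouth+[0,0,.027]),('baseL',bc-.075*m+.027*n+[0,0,.05]),('baseR',bc-.075*m-.027*n+[0,0,.05]),('shL',bc+.035*m+.027*n+[0,0,.05]),('shR',bc+.035*m-.027*n+[0,0,.05])): print(t,proj(c,p,True).round(1))
print(inc(gp+[0,0,.019],fr(-m,dn),s))
```

```text
[  1.6  21.5 101.1   0.   57.5 109.2]
mouth [275.5 265.8]
baseL [304.1 140.3]
baseR [249.4 139.8]
shL [300.7 243.2]
shR [250.7 242.7]
[ 0.002  0.001  0.671 -0.    -0.     0.003]
```

View pics/w3.png

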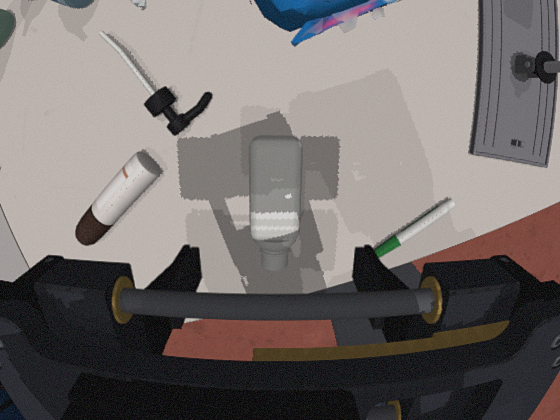

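The bottle is centred: base edge at row 136, sides at columns 249 and 301, mouth at about (274,268). All match the prediction within about 3 px. Descend and grip.

>>> move_arm([
  [-0.002,0.002,0.14,0,0,0.003,1],
  [-0.002,0.002,0.28,0,0,0.003,1],
  [-0.002,0.002,0.42,0,0,0.003,1],
  [-0.002,0.002,0.55,0,0,0.003,1],
  [-0.002,0.002,0.671,0,0,0.003,1],
  [-0.002,0.002,0.671,0,0,0.003,0],
  [-0.002,0.002,0.671,0,0,0.003,0],
  [-0.002,0.002,0.671,0,0,0.003,0],
  [-0.002,0.002,0.671,0,0,0.003,0],
  [-0.002,0.002,0.671,0,0,0.003,0],
])

```text
time_s: 12.53
position: [0.4806, 0.1244, 0.0209]
tcp_rot: [[0.949, -0.315, 0.004], [-0.315, -0.949, 0.001], [0.004, -0.002, -1.0]]
force: [-0.4, -0.4, 0.2]
opening: 0.708
grasp_force: 0.0
```

>>> move_arm([
  [0,0,0,0,0,0,0],
  [0,0,0,0,0,0,0],
  [0,0,0,0,0,0,0],
])

```text
time_s: 12.78
position: [0.4806, 0.1244, 0.021]
tcp_rot: [[0.949, -0.315, 0.004], [-0.315, -0.949, 0.001], [0.004, -0.002, -1.0]]
force: [0.1, 0.9, 5.9]
opening: 0.619
grasp_force: 30.0
```

Run:
```python
from kin import *
from h import bot,inc,dn,fr
s=bot.read_state();q0=np.array(s['joint_positions']);print(s['opening'],s['grasp_force'],s['position'])
p=np.array(s['position']);T=np.array(s['tcp_rot'])
up=p+[0,0,.27]
for fa in(30,40,50):
    a=np.radians(fa);z=np.array([np.cos(a),np.sin(a),0]);Rf=fr(-dn,z)
    D=np.array([.535,-.24,.30])+.008*z
    print(fa);track(q0,[(up,T),(np.array([.55,-.1,.32]),Rf),(D,Rf),(D-[0,0,.14],Rf)],25)
    print(inc(np.array([.55,-.1,.32]),Rf,s))
```

```text
0.6189698287551493 30.00093313632533 [0.48063334 0.12442951 0.02099197]
30
0 [  1.6  16.1  96.    0.   67.6 109.9] maxstep 1.6
1 [-56.7  39.5 125.1  93.2  89.1 -74.6] maxstep 15.1
2 [-66.6  43.2 111.7  84.1  92.8 -65. ] maxstep 0.6
3 [-66.6  60.4 109.8  83.5  91.1 -80.3] maxstep 0.7
[ 0.459  0.635 -0.996  0.21   0.466 -0.21 ]
40
0 [  1.6  16.1  96.    0.   67.6 109.9] maxstep 1.6
1 [-56.5  39.8 117.8  84.   92.5 -67.8] maxstep 13.3
2 [-65.4  44.4 104.4  76.7  97.9 -59.7] maxstep 0.6
3 [-65.4  60.1 102.7  75.2  94.5 -73.4] maxstep 0.6
[ 0.459  0.635 -0.996  0.253  0.451 -0.252]
50
0 [  1.6  16.1  96.    0.   67.6 109.9] maxstep 1.6
1 [-55.2  40.9 110.4  76.6  97.2 -62.2] maxstep 12.2
2 [-63.7  46.1  97.   70.7 103.9 -55.5] maxstep 0.6
3 [-63.7  60.5  95.5  68.2  99.4 -67.8] maxstep 0.6
[ 0.459  0.635 -0.996  0.295  0.433 -0.295]
```

Gripped: the opening is 0.619, about 54 mm. Lift.

>>> move_arm([
  [0,0,-0.05,0,0,0,0],
  [0,0,-0.15,0,0,0,0],
  [0,0,-0.28,0,0,0,0],
  [0,0,-0.41,0,0,0,0],
  [0,0,-0.54,0,0,0,0],
  [0,0,-0.67,0,0,0,0],
  [0,0,-0.8,0,0,0,0],
  [0,0,-0.9,0,0,0,0],
])

```text
time_s: 13.45
position: [0.4793, 0.1243, 0.2933]
tcp_rot: [[0.949, -0.315, 0.006], [-0.315, -0.949, 0.001], [0.005, -0.002, -1.0]]
force: [0.6, -0.8, -1.1]
opening: 0.615
grasp_force: 30.0
```

```bash
cat >> h.py <<'E'
a40=np.radians(40);z40=np.array([np.cos(a40),np.sin(a40),0]);R40=fr(-dn,z40)
def rows(p,Rm,n,s=None):
    s=s or bot.read_state();v=inc(p,Rm,s);T=np.array(s['tcp_rot']);print(v.tolist(), 'shift mm/row',300*np.linalg.norm(v[:3])/n,'deg/row',180*np.linalg.norm(v[3:])/n)
E
python3 - <<'E'
from h import *
rows([.55,-.1,.32],R40,15)
E
```

```text
[0.46, 0.635, -0.088, 0.253, 0.45, -0.252] shift mm/row 15.78060835329234 deg/row 6.893610955080074
```

>>> move_arm([
  [0.023,0.032,-0.004,0.013,0.023,-0.013,0],
  [0.046,0.064,-0.009,0.025,0.045,-0.025,0],
  [0.069,0.095,-0.013,0.038,0.068,-0.038,0],
  [0.092,0.127,-0.018,0.051,0.09,-0.05,0],
  [0.115,0.159,-0.022,0.063,0.113,-0.063,0],
  [0.138,0.19,-0.026,0.076,0.135,-0.076,0],
  [0.161,0.222,-0.031,0.089,0.158,-0.088,0],
  [0.184,0.254,-0.035,0.101,0.18,-0.101,0],
  [0.207,0.286,-0.04,0.114,0.203,-0.113,0],
  [0.23,0.318,-0.044,0.127,0.225,-0.126,0],
])

```text
time_s: 14.28
position: [0.5088, 0.0266, 0.2999]
tcp_rot: [[0.805, 0.111, 0.583], [-0.044, -0.968, 0.246], [0.592, -0.223, -0.774]]
force: [0.6, 0.6, -1.1]
opening: 0.616
grasp_force: 30.0
```

Run:
```python
from h import *
s=bot.read_state();print(np.round(s['joint_positions'],1));rows([.55,-.1,.32],R40,10)
```

```text
[-26.8   7.8 119.6  52.9  37.2  21.9]
[0.169, 0.409, -0.076, 0.139, 0.262, -0.149] shift mm/row 13.470567916758373 deg/row 5.974427503953832
```

>>> move_arm([
  [0.017,0.041,-0.008,0.014,0.026,-0.015,0],
  [0.034,0.082,-0.015,0.028,0.052,-0.03,0],
  [0.051,0.123,-0.023,0.042,0.079,-0.045,0],
  [0.068,0.164,-0.03,0.056,0.105,-0.06,0],
  [0.085,0.205,-0.038,0.07,0.131,-0.075,0],
  [0.101,0.245,-0.046,0.083,0.157,-0.089,0],
  [0.118,0.286,-0.053,0.097,0.183,-0.104,0],
  [0.135,0.327,-0.061,0.111,0.21,-0.119,0],
  [0.152,0.368,-0.068,0.125,0.236,-0.134,0],
  [0.169,0.409,-0.076,0.139,0.262,-0.149,0],
])

```text
time_s: 15.12
position: [0.5502, -0.1018, 0.3197]
tcp_rot: [[0.014, 0.635, 0.772], [0.002, -0.773, 0.635], [1.0, -0.007, -0.012]]
force: [0.8, 0.7, -1.1]
opening: 0.615
grasp_force: 30.0
```

Run:
```python
from h import *
s=bot.read_state();print(np.round(s['joint_positions'],1));rows([.55,-.1,.32],R40,10)
rows(np.array([.535,-.24,.31])+.008*z40,R40,10)
```

```text
[-56.7  39.4 118.   84.1  91.7 -67.1]
[0.001, -0.005, 0.003, 0.003, 0.004, -0.002] shift mm/row 0.1774823934929885 deg/row 0.09693296652842107
[-0.034, 0.324, -0.305, 0.003, 0.004, -0.002] shift mm/row 13.388102927599562 deg/row 0.09693296652842107
```

>>> move_arm([
  [-0.008,0.08,-0.076,0.003,0.004,-0.002,0],
  [-0.017,0.16,-0.15,0.003,0.004,-0.002,0],
  [-0.025,0.24,-0.23,0.003,0.004,-0.002,0],
  [-0.034,0.324,-0.305,0.003,0.004,-0.002,0],
  [-0.034,0.324,-0.305,0.003,0.004,-0.002,0],
  [-0.034,0.324,-0.305,0.003,0.004,-0.002,0],
])

```text
time_s: 15.62
position: [0.5414, -0.2357, 0.3097]
tcp_rot: [[0.005, 0.641, 0.768], [0.003, -0.768, 0.641], [1.0, -0.001, -0.005]]
force: [0.5, 1.1, -1.0]
opening: 0.619
grasp_force: 30.0
```

Run:
```python
from h import *
s=bot.read_state();T=np.array(s['tcp_rot']);print(s['position'],T[:,0].round(3),T[:,2].round(3))
W=cap('wrist');C=cap('top');S=cap('scene')
g=np.array(s['position'])-.008*T[:,2]; M=g-.1*np.array(T[:,0])
print('mouth',M)
out=[]
for n,c,f,w in(('wrist',W,True,110),('top',C,False,35),('scene',S,False,45)):
    pts=[M,H+[0,0,.11],H+[0,0,.022],g]
    q=[proj(c,p,f).round(1) for p in pts];print(n,[x.tolist() for x in q])
    mm=(q[0]+q[1])/2;x0,y0=int(np.clip(mm[0]-w,0,560-2*w)),int(np.clip(mm[1]-w,0,420-2*w));print(x0,y0,266/(2*w))
    out.append(cv2.resize(c['image'][y0:y0+2*w,x0:x0+2*w],(266,266),interpolation=cv2.INTER_CUBIC))
cv2.imwrite('pics/crop3.png',np.hstack(out))
```

```text
[ 0.54143579 -0.23569504  0.30974188] [0.005 0.003 1.   ] [ 0.768  0.641 -0.005]
mouth [ 0.53481965 -0.24108082  0.20978579]
wrist [[277.8, 401.3], [277.3, 444.1], [277.3, 483.6], [278.3, 278.0]]
167 200 1.209090909090909
top [[393.1, 211.0], [385.5, 214.6], [377.1, 219.8], [405.6, 203.2]]
354 177 3.8
scene [[363.9, 187.6], [361.5, 210.9], [358.8, 241.6], [367.5, 147.8]]
317 154 2.9555555555555557
```

View pics/crop3.png

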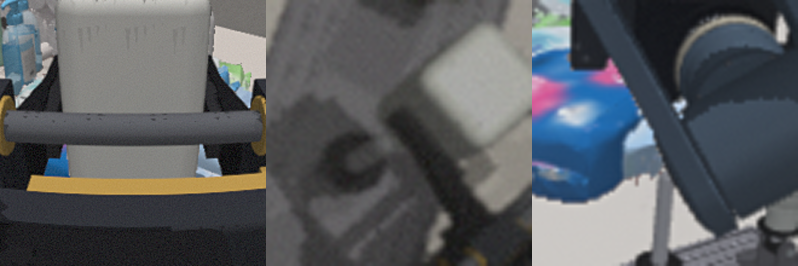

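The top crop shows the held bottle's base at about (411.6,200.7), against (412.8,199) expected, so it hangs over the peg within a few mm. I'll lower in stages and watch the force.

>>> move_arm([
  [-0.08,0,0,0,0.001,0,0],
  [-0.15,0,0,0,0.001,0,0],
  [-0.2,0,0,0,0.001,0,0],
  [-0.25,0,0,0,0.001,0,0],
  [-0.27,0,0,0,0.001,0,0],
  [-0.27,0,0,0,0.001,0,0],
])

```text
time_s: 16.27
position: [0.5412, -0.2322, 0.2286]
tcp_rot: [[0.004, 0.643, 0.766], [-0.004, -0.766, 0.643], [1.0, -0.006, -0.0]]
force: [0.3, -0.4, -1.1]
opening: 0.616
grasp_force: 30.0
```

Run:
```python
from h import *
s=bot.read_state();T=np.array(s['tcp_rot']);g=np.array(s['position'])+(-.008+.002)*T[:,2];M=g-.1*T[:,0]
print('mouth',M,T[:,0].round(4),s['force'],s['moment'])
C=cap('top');S=cap('scene');out=[]
tip=H+[0,0,.11]
for n,c,w in(('scene',S,32),('top',C,30)):
    q=[proj(c,p).round(1) for p in (M,tip,M+.15*T[:,0])];print(n,q)
    mm=q[0] if n=='scene' else (q[0]+q[2])/2;x0,y0=int(mm[0]-w),int(mm[1]-w);print(x0,y0,380/(2*w));out.append(cv2.resize(c['image'][y0:y0+2*w,x0:x0+2*w],(380,380),interpolation=cv2.INTER_CUBIC))
cv2.imwrite('pics/crop4.png',np.hstack(out))
```

```text
mouth [ 0.53622441 -0.23558789  0.12856101] [ 0.0041 -0.0045  1.    ] [ 0.26146618 -0.35734013 -1.0924305 ] [-0.42621742  0.58612786 -0.04600051]
scene [array([359.6, 216.7]), array([361.5, 210.9]), array([365. , 159.9])]
327 184 5.9375
top [array([382.1, 215.6]), array([385.5, 214.6]), array([399.3, 205. ])]
360 180 6.333333333333333
```

View pics/crop4.png

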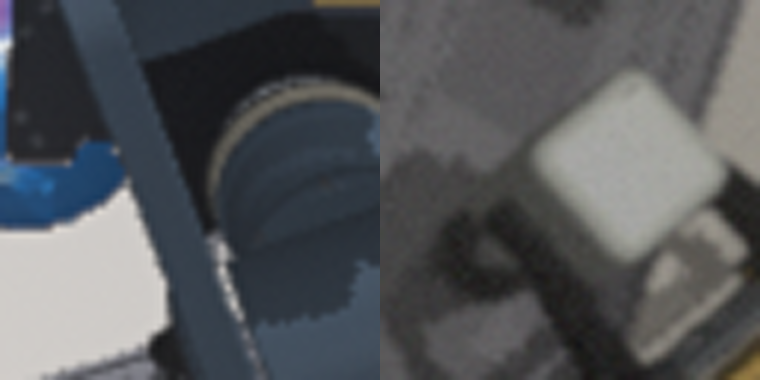

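The base centre is at (399.5,206), against (399.3,205) predicted. The rim is already 17 mm below the peg tip with no contact force, so the peg is in the bore. I'll correct the 4 mm y drift and continue down.

```bash
cat >> h.py <<'E'
def mv(z):  # mouth target height
    s=bot.read_state();T=np.array(s['tcp_rot']);M=np.array(s['position'])-.006*T[:,2]-.1*T[:,0]
    print('mouth',(M-H).round(4),T[:,0].round(4),np.round(s['force'],1),s['opening'])
    print(inc(np.array([H[0],H[1],z+.1])+.006*z40,R40,s).tolist())
E
python3 - <<'E'
from h import *
mv(.1286);mv(.09);mv(.068)
E
```

```text
mouth [0.0005 0.0033 0.094 ] [ 0.0021 -0.0026  1.    ] [-0.2 -0.4 -0.5] 0.6235957080960266
[-0.005, 0.006, -0.008, -0.0, -0.0, -0.001]
mouth [0.0005 0.0033 0.094 ] [ 0.0021 -0.0026  1.    ] [-0.2 -0.4 -0.5] 0.6235957080960266
[-0.133, 0.007, -0.008, -0.0, -0.0, -0.001]
mouth [0.0005 0.0033 0.094 ] [ 0.0021 -0.0026  1.    ] [-0.2 -0.4 -0.5] 0.6235957080960266
[-0.207, 0.007, -0.008, -0.0, -0.0, -0.001]
```

>>> move_arm([
  [0,0.007,-0.008,0,0,0,0],
  [-0.03,0.007,-0.008,0,0,0,0],
  [-0.07,0.007,-0.008,0,0,0,0],
  [-0.1,0.007,-0.008,0,0,0,0],
  [-0.14,0.007,-0.008,0,0,0,0],
  [-0.17,0.007,-0.008,0,0,0,0],
  [-0.2,0.007,-0.008,0,0,0,0],
  [-0.2,0.007,-0.008,0,0,0,0],
])

```text
time_s: 17.03
position: [0.5404, -0.2365, 0.1671]
tcp_rot: [[0.004, 0.642, 0.767], [-0.004, -0.767, 0.642], [1.0, -0.006, -0.001]]
force: [0.1, 0.1, -1.5]
opening: 0.615
grasp_force: 30.0
```

Run:
```python
from h import *
mv(.058)
```

```text
mouth [-0.0006 -0.0003  0.0311] [ 0.0044 -0.0039  1.    ] [ 0.1  0.1 -1.5] 0.6145399920366591
[-0.03, -0.001, 0.002, 0.0, 0.0, -0.002]
```

>>> move_arm([
  [-0.01,0,0,0,0,-0.002,0],
  [-0.02,0,0,0,0,-0.002,0],
  [-0.026,0,0,0,0,-0.002,0],
  [-0.026,0,0,0,0,-0.002,0],
])

```text
time_s: 17.37
position: [0.5406, -0.2367, 0.1615]
tcp_rot: [[-0.002, 0.642, 0.766], [0.003, -0.766, 0.642], [1.0, 0.004, -0.001]]
force: [-0.4, 0.8, -1.0]
opening: 0.62
grasp_force: 30.0
```

>>> move_arm([
  [-0.005,0,0,0,0,0,0],
  [-0.01,0,0,0,0,0,0],
  [-0.01,0,0,0,0,0,0],
])

```text
time_s: 17.62
position: [0.5406, -0.2367, 0.1585]
tcp_rot: [[-0.002, 0.642, 0.766], [0.003, -0.766, 0.642], [1.0, 0.004, -0.001]]
force: [-0.3, 0.1, -0.7]
opening: 0.621
grasp_force: 30.0
```

>>> move_arm([
  [-0.005,0,0,0,0,0,0],
  [-0.007,0,0,0,0,0,0],
  [-0.007,0,0,0,0,0,0],
])

```text
time_s: 17.87
position: [0.5406, -0.2367, 0.1563]
tcp_rot: [[-0.002, 0.642, 0.767], [0.003, -0.766, 0.642], [1.0, 0.003, -0.001]]
force: [0.2, -0.1, -1.5]
opening: 0.616
grasp_force: 30.0
```

>>> move_arm([
  [-0.005,0,0,0,0,0,0],
  [-0.005,0,0,0,0,0,0],
])

```text
time_s: 18.03
position: [0.5406, -0.2367, 0.1548]
tcp_rot: [[-0.002, 0.642, 0.767], [0.003, -0.767, 0.642], [1.0, 0.003, -0.001]]
force: [-0.3, -0.1, -1.0]
opening: 0.62
grasp_force: 30.0
```

>>> move_arm([
  [-0.005,0,0,0,0,0,0],
  [-0.005,0,0,0,0,0,0],
])

```text
time_s: 18.2
position: [0.5404, -0.2368, 0.1546]
tcp_rot: [[-0.004, 0.642, 0.767], [0.001, -0.767, 0.642], [1.0, 0.004, 0.003]]
force: [-0.9, -0.5, 4.5]
opening: 0.62
grasp_force: 30.0
```

>>> move_arm([
  [-0.005,0,0,0,0,0,0],
  [-0.005,0,0,0,0,0,0],
])

```text
time_s: 18.37
position: [0.5402, -0.2369, 0.1545]
tcp_rot: [[-0.007, 0.642, 0.766], [-0.0, -0.767, 0.642], [1.0, 0.004, 0.006]]
force: [-2.6, -2.6, 8.5]
opening: 0.618
grasp_force: 30.0
```

The rim is on the collar (Fz went from −1 to +8.5 N). I'll ease the preload and release.

>>> move_arm([
  [0.006,0,0,0,0,0,0],
  [0.006,0,0,0,0,0,0],
  [0.006,0,0,0,0,0,0.65],
  [0.006,0,0,0,0,0,0.7],
  [0.006,0,0,0,0,0,0.8],
  [0.006,0,0,0,0,0,1],
  [0.006,0,0,0,0,0,1],
  [0.006,0,0,0,0,0,1],
  [0.006,0,0,0,0,0,1],
])

```text
time_s: 19.12
position: [0.5406, -0.2367, 0.1536]
tcp_rot: [[-0.001, 0.642, 0.766], [0.003, -0.766, 0.642], [1.0, 0.003, -0.001]]
force: [0.1, -0.0, -0.5]
opening: 0.963
grasp_force: 0.0
```

>>> move_arm([
  [0,0,-0.05,0,0,0,1],
  [0,0,-0.12,0,0,0,1],
  [0,0,-0.2,0,0,0,1],
  [0,0,-0.28,0,0,0,1],
  [0,0,-0.35,0,0,0,1],
  [0,0,-0.35,0,0,0,1],
])

```text
time_s: 19.62
position: [0.4585, -0.3079, 0.1535]
tcp_rot: [[-0.002, 0.638, 0.77], [0.006, -0.77, 0.638], [1.0, 0.006, -0.002]]
force: [-0.0, -0.7, -0.2]
opening: 1.001
grasp_force: 0.0
```

Run:
```python
from h import *
s=bot.read_state();print(s['position'],s['force'])
W=cap('wrist');C=cap('top');S=cap('scene')
for n,c,f in(('wrist',W,1),('top',C,0),('scene',S,0)):
    print(n,[proj(c,H+[0,0,.022+d],f).round(0).tolist() for d in(0,.15)])
a=W['image'][60:420];b=S['image'][140:280,300:450];c=C['image'][140:240,350:450]
cv2.imwrite('pics/end.png',np.hstack([cv2.resize(a,(380,280)),cv2.resize(b,(210,280)),cv2.resize(c,(210,280))]))
```

```text
[ 0.45846064 -0.3078883   0.15346094] [-0.03235837 -0.73415221 -0.19507473]
wrist [[274.0, 306.0], [274.0, 144.0]]
top [[377.0, 220.0], [392.0, 211.0]]
scene [[359.0, 242.0], [364.0, 188.0]]
```

View pics/end.png

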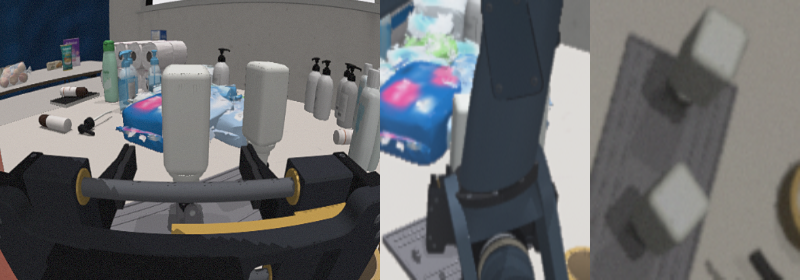

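The bottle stands straight, mouth down on the peg (wrist crop, columns 163–210), and the rear bottle is in place. The gripper is about 10 cm clear, so I'm handing in.

```bash
python3 -c "
from rig import workorder;print(workorder.hand_in())"
```

```text
the job is handed in; nothing more can be done
None
```

The folding peg is upright and the rinsed bottle hangs straight on it, mouth down with its rim on the collar. The rear bottle is undisturbed. I handed the job in at about 20 s of robot time; the hand-in returned no verdict.

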